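Open a ratchet bookend

ROBOT

A 6-joint arm with a two-finger parallel gripper is mounted at the origin on a cart in front of the work surface, level with it; the furniture and walls round the work are solid. World frame = base frame: x ahead of the robot, y to its left, z up, the work surface at z = 0. Lengths are in m, angles in rad, forces in N, time in s.
With the tool pointing down it reaches from about 0.25 to 0.725 m from the base axis. Payload 4 kg.
Tool frame: the origin (TCP) lies at the very end of the fingers, on their centre line; the grasp point (between the pads) lies 19 mm behind it; z points along the fingers, y is the line along which they close (so a half turn about z gives the same grasp; the last joint's range is limited). The gripper opens to 85 mm and grips with 20 to 120 N. Pads are 22 mm wide; open, the fingers measure 114 mm over their backs; the gripper's body (76 mm by 85 mm) begins 54 mm behind the grasp point. The pads swing forward as they close: fully open they stand 13 mm farther back than shut.
Start: joints at [1.163, 0.241, 0.005, 1.335, 0, 1.571], TCP at [0.198, 0.459, 0.231] pointing down, gripper open.
Joint ranges: [-2.72, 2.72], [-1.05, 1.87], [-1.09, 1.28], [-1.99, 2.15], [-1.42, 1.44], [-3.14, 3.14]. Speed limits (rad/s): [2.79, 2.79, 3.14, 3.14, 3.14, 3.14].

INTERFACE

Orientations are given as a unit quaternion [x, y, z, w].
In Python, from workcell import bot, vision, workorder gives the robot as it stands.
- The arm moves only by the shell command python3 -m creep 'ROWS' [OPENING]. ROWS is JSON, a list of rows, each a list of 2 entries, a list of its own where there are three numbers: the shift along the tool's x, y, z in mm, then the turn, a rotation vector about the tool's x, y, z in rad. In form: [[[dx, dy, dz], [wx, wy, wz]], ...]. A call has 1 to 12 rows; each row shifts and turns the commanded pose from where the row before left it, along the tool's axes as they then stand; what a row does not reach is not made up. A row lasts 1/8 s, in which the tool goes at most 62.5 mm and 10.7 degrees, less where a joint would pass 70% of its speed; a pose out of reach is approached as far as the arm can. A call is refused whole if a number of a shift passes 62.5 or a number of a turn 0.188, either way. A call with a gripper value outside its range is refused whole. OPENING is the finger opening in mm, from 0 to 85.4, set as the call begins (- or left out, the last holds). The fingers move at their own pace and stop on an object; the grip force is fixed at half the most. Time passes only in rows, so rows that do not move let the fingers close. It gives the time, the measured TCP pose, the force, the opening and the grip force at its end, in the units of the state.
- bot.get_obs(): the state, without advancing time (a new reading comes with each control period).
- vision.camera(name): name is "side" or "top"; returns a dict with "image" (420x560x3 uint8, blue, green, red), "z_map" (420x560 float32, m along the optical axis (not along the pixel's ray), 0 where there is no reading), "K" (3x3 intrinsics, pixels), "rvec" (rotation vector, rad) and "tvec" (3), from world to camera coordinates, as OpenCV has them. Camera axes: x right, y down, z forward; pixel columns grow to the right and rows downward; lengths in m; the calibration is good to about 2 mm. A picture is of the moment at which its call begins.
- workorder.job_done(): hands the job in; it is judged then, once.
Trained networks look in a picture, given as the dict that the camera call returned (one of the last four; its "shot" number tells which), for a name from the list of things; names that differ only in an ending like _2 or _b are one class to them, and where a whole thing is asked for, a point or a joint stands for the part that bears it (a point fixed in the world has none). Each returns a list of dicts, best first, with "score" (0 to 1); they miss things now and then, are a little off and sometimes report something else, mostly with a low value. They report only what shows in the picture. A call takes as long as a camera call. They do not tell look-alikes from the thing itself.
- vision.spot_in(picture, query): "position" ([column, row] in pixels, amid what is visible of it).
- vision.place_of(picture, query): "position" ([column, row] in pixels: a listed point, or the origin of a listed thing).
The state is a dict: "clock": time; "joint_pos": joint angles; "joint_vel": joint speeds; "tau": joint torques, N m; "eef_pos": TCP position; "tool_rot": TCP orientation; "ft_force": force on the tool from outside, world axes, zero at the start; "ft_torque": the same for the moment, N m; "grip_width": finger opening in m; "grasp_force": force on a finger pad.
Only numpy, scipy, OpenCV 4.12 (cv2) and the standard library are available. Lean on these libraries where they do the work, as an engineer would, in place of code of your own. Each camera call takes 0.05 s, during which the arm holds its last target. There are 200 camera calls.

TASK

Make room on the ratchet bookend: with closed fingers press the ribbed release plate on its sliding jaw down, and while it is down push the jaw back along its rail, away from the books, until it is fully against the end stops; then let the plate spring up again and move clear. Nothing is to be gripped or lifted: push the jaw only from the inside of its wall, do not take hold of that wall's outer face, and leave the books standing where they are and the things round about undisturbed.

Things in the scene. Friction and masses are not known exactly. Their poses are not given: they have to be found in the camera images.
- bookend: Ratchet bookend fixed to the desk: aluminium rail 298 x 60 mm along its y with saw teeth on top; grey end plate 110 mm high at the +y end, then a book platform 20 mm high, then the sliding jaw; two small steel end stops at the -y end. Origin on the desk under the rail, x across the rail, z up. The jaw opens towards the bookend's -y.
- jaw (a joint): Sliding jaw, m: 0 = nearest the books, grows as it opens (to the bookend's -y); 0.12 = fully open against the end stops. Starts at 0 to 0.045. It slides freely towards the books, so a finger dragged that way takes it along. Friction about 1.5 N. While the release plate is up, a pawl in the saw teeth (6 mm pitch) stops it opening after at most 6 mm; with the plate down 5 mm or more it slides freely.
- release (a joint): Release plate, m: 0 = up, grows as it is pressed straight down, 0.008 = fully down. Spring: about 2.5 N to start, 6.5 N fully down; springs up when let go (at the start the pawl may ride on a tooth and hold it up to 5 mm down). Frees the jaw when down by 5 mm or more.
- release_top (a point): Centre of the ribbed top of the grey release plate, 60 mm (bookend x) by 48 mm (bookend y), 62 mm above the desk when up, 54 mm when fully down; the black carriage round it is 46 mm high. Moves with jaw and plate. The jaw's grey plate (96 mm wide, top 86 mm above the desk) begins 43 mm to the bookend's +y side, the push wall 28 mm to the -y side.
- wall_inner (a point): Centre of the inner face (it looks to the books, bookend +y) of the jaw's black upright push wall, 70 mm above the desk; the wall is 96 mm wide (bookend x), 12 mm thick with its outer plate, its top 80 mm above the desk. Moves with the jaw. Push here with the finger that holds the release plate down.
- jaw_back: Outer face plate of the push wall (96 x 4 x 58 mm), on the side away from the books; not to be gripped or pressed. Its origin is the jaw's: on the desk, 34 mm to the bookend's -y side of point release_top; axes parallel to the bookend's.
- book_thick_centre (a point): Centre of the thicker pocket hardback, blue cloth, 34 mm thick (bookend y), 120 x 100 mm high, standing loose on the platform at the end plate. z of the point is up.
- book_thin_centre (a point): Centre of the thinner pocket hardback, grey cloth, 25 mm thick (bookend y), 112 x 95 mm high, standing loose on the platform between the thicker book and the jaw. z of the point is up.
- glue_stick: Loose glue stick standing upright beside the bookend, 27 mm wide, 90 mm high; origin at its underside. Leave alone.
- eraser: Loose eraser lying beside the bookend, 21 x 45 x 12 mm; origin at its underside. Leave alone.
- sticky_notes: Loose pad of sticky notes behind the bookend, 76 x 76 x 23 mm; origin at its underside. Leave alone.
Things that resemble listed ones, but are neither listed nor needed, are in the scene too. Leave any brown or purple look-alike of the part that bears book_thick_centre alone.

How it is judged:
On the way, in this order (a step that is already met when the one before it is completed fails the run):
1. the release plate is pressed down by the fingers (at least 5 mm) before the jaw is open (value of joint release above 0.005 m and contact force between release and the fingers above 1 N and value of joint jaw below 0.1 m), for 0.1 s.
2. the jaw is pushed fully back, to within 8 mm of its end stops (value of joint jaw above 0.112 m), for 0.1 s.
At the end, for the whole second after the job is handed in: The jaw stands within 8 mm of its end stops (joint above 0.112 m), the release plate is up again (less than 6 mm down), both books stand upright within 15 mm of where they were, and the glue stick, eraser and sticky notes are within 20 mm of where they were (value of joint jaw above 0.112 m and value of joint release below 0.006 m and angle between each of book_thick_centre, book_thin_centre's own z axis and vertical below 0.15 rad and distance of each of book_thick_centre, book_thin_centre from where it was at the start of the episode below 0.015 m and distance of each of glue_stick, eraser, sticky_notes from where it was at the start of the episode below 0.02 m); the robot touches nothing.
It fails at once if a book is lifted, shoved or tipped (moved over 20 mm, or tilted over 0.3 rad) (distance of any of book_thick_centre, book_thin_centre from where it was at the start of the episode above 0.02 m or angle between any of book_thick_centre, book_thin_centre's own z axis and vertical above 0.3 rad).
It fails at once if a bystander is moved or lifted (over 25 mm) (distance of any of glue_stick, eraser, sticky_notes from where it was at the start of the episode above 0.025 m).
It fails at once if the jaw's wall is gripped: a finger presses on its outer face with over 3 N (contact force between jaw_back and the fingers above 3 N).
It also fails if it takes over 35 s, if anything falls off the work surface, if the arm or the gripper's body presses on something with over 40 N, if the wrist force passes 120 N, or if a joint passes its speed limit or range.

## Working session

There is one attempt and no reset: what is moved stays moved. The work goes in short steps, Python scripts to look and compute and a shell command to move; the robot and the scene stay as the last step left them, time stands still between calls to the robot, and variables do not carry over. Pictures are saved under pics/ and viewed, at most 10 in all, crops included, and the job is handed in when it is done.

```bash
mkdir -p pics
cat > h.py <<'E'
import numpy as np, cv2
from workcell import bot, vision, workorder
def ray(p,px):
    R=cv2.Rodrigues(np.array(p["rvec"],float))[0];t=np.array(p["tvec"],float).ravel()
    d=R.T@np.linalg.inv(p["K"])@np.array([px[0],px[1],1.]);return -R.T@t,d
def at_z(p,px,z):
    o,d=ray(p,px);return o+d*(z-o[2])/d[2]
def at_depth(p,px):
    o,d=ray(p,px);c,r=int(round(px[0])),int(round(px[1]))
    return o+d*float(np.median(p["z_map"][r-1:r+2,c-1:c+2]))
E
python3 - <<'E'
from h import *
np.set_printoptions(precision=3,suppress=True)
for n in("top","side"):
    p=vision.camera(n);cv2.imwrite(f"pics/{n}1.png",p["image"])
    for q in["release_top","wall_inner","bookend","jaw_back","book_thick_centre","book_thin_centre","glue_stick","eraser","sticky_notes"]:
        for d in vision.place_of(p,q)[:2]:
            print(n,q,round(d["score"],2),np.round(d["position"]),at_depth(p,d["position"]))
o=bot.get_obs();print(o["eef_pos"],o["tool_rot"],o["clock"],o["ft_force"])
E
```

```text
top release_top 0.73 [318. 248.] [0.494 0.041 0.06 ]
top wall_inner 0.61 [333. 254.] [0.484 0.013 0.065]
top bookend 0.84 [331. 256.] [0.481 0.016 0.049]
top jaw_back 0.65 [333. 257.] [0.478 0.013 0.068]
top jaw_back 0.2 [333. 254.] [0.484 0.013 0.065]
top book_thick_centre 0.9 [262. 250.] [0.484 0.144 0.117]
top book_thick_centre 0.63 [195. 280.] [0.429 0.265 0.098]
top book_thin_centre 0.64 [277. 244.] [0.495 0.118 0.112]
top book_thin_centre 0.29 [316. 250.] [0.49  0.044 0.061]
top glue_stick 0.62 [352. 311.] [ 0.379 -0.02   0.089]
top eraser 0.78 [301. 317.] [0.363 0.068 0.012]
top sticky_notes 0.61 [331. 198.] [0.597 0.015 0.024]
side release_top 0.95 [253. 246.] [0.491 0.04  0.062]
side wall_inner 0.8 [248. 256.] [0.482 0.002 0.076]
side bookend 0.66 [249. 280.] [0.481 0.002 0.023]
side jaw_back 0.64 [252. 286.] [ 0.485 -0.008  0.019]
side book_thick_centre 0.67 [315. 179.] [0.621 0.235 0.063]
side book_thick_centre 0.57 [219. 174.] [0.432 0.244 0.075]
side book_thin_centre 0.73 [250. 284.] [ 0.483 -0.003  0.018]
side book_thin_centre 0.67 [255. 216.] [0.497 0.103 0.076]
side eraser 0.62 [178. 266.] [ 0.378 -0.031  0.09 ]
side sticky_notes 0.89 [322. 286.] [ 0.598 -0.021  0.024]
[0.198 0.459 0.231] [ 0.202  0.979 -0.    -0.   ] 1.0 [-0.375 -1.562 -0.009]
```

View pics/top1.png

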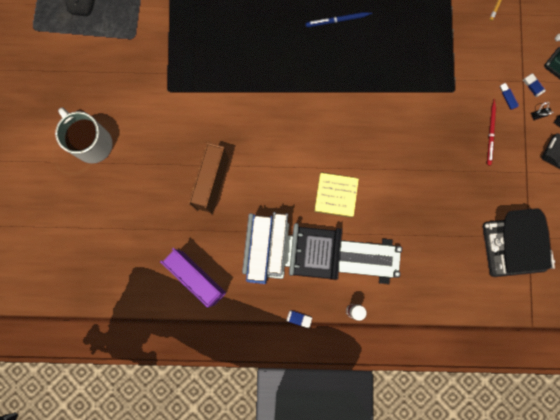

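View pics/side1.png

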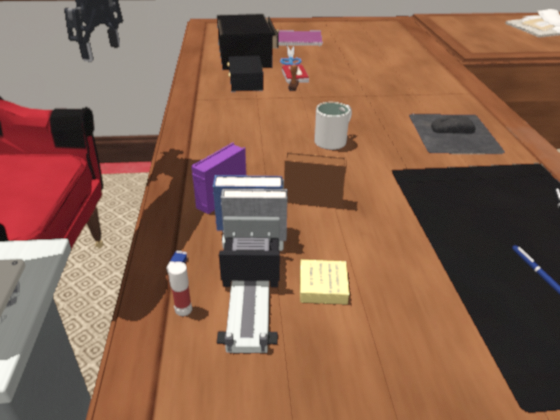

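The top view shows the release plate at about (318,252), the push wall at (335,254), the rail running to stops at (395,262), the books at (258–280,248), the glue stick at (358,313), the eraser at (300,319) and the notes at (337,195). The look-alikes of the thick book are brown (208,177) and purple (192,278). The bookend is unique, so next I measure its axis and plate and check them in a close crop.

Run:
```python
from h import *
np.set_printoptions(precision=4,suppress=True)
p=vision.camera("top")
R=cv2.Rodrigues(np.array(p["rvec"],float))[0];t=np.array(p["tvec"],float).ravel()
v,u=np.mgrid[0:420,0:560]
z=p["z_map"];P=(np.stack([u,v,np.ones_like(u)],-1)@np.linalg.inv(p["K"]).T)*z[...,None]
W=(P-t)@R
roi=(u>285)&(u<405)&(v>220)&(v<285)
def rect(lo,hi,m,n):
    k=roi&m&(W[...,2]>lo)&(W[...,2]<hi);q=W[k]
    r=cv2.minAreaRect(q[:,:2].astype(np.float32));print(n,k.sum(),q.mean(0),r)
    print(cv2.boxPoints(r))
rect(.05,.067,(u<335),"plate"); rect(.074,.083,(u>325),"wall"); rect(.083,.092,u<320,"greyplate")
rect(.012,.035,(u>345)&(u<380),"rail")
c=p["image"][215:295,285:410];cv2.imwrite("pics/crop.png",cv2.resize(c,None,fx=6,fy=6,interpolation=cv2.INTER_CUBIC))
```

```text
plate 904 [0.4856 0.0419 0.0613] ((0.4850790202617645, 0.05129089206457138), (0.08098126202821732, 0.09101204574108124), 85.6302261352539)
[[0.4366 0.0144]
 [0.5274 0.0075]
 [0.5335 0.0882]
 [0.4428 0.0951]]
wall 338 [0.4831 0.0071 0.0792] ((0.4838949143886566, 0.006850258447229862), (0.012528100050985813, 0.09559977799654007), 85.9412612915039)
[[ 0.4358  0.004 ]
 [ 0.5311 -0.0028]
 [ 0.532   0.0097]
 [ 0.4367  0.0165]]
greyplate 187 [0.4875 0.0877 0.0857] ((0.490103542804718, 0.0942675992846489), (0.0216059572994709, 0.09248955547809601), 85.65876770019531)
[[0.4432 0.087 ]
 [0.5354 0.08  ]
 [0.537  0.1015]
 [0.4448 0.1085]]
rail 1021 [ 0.4793 -0.0495  0.0166] ((0.47933560609817505, -0.04984743520617485), (0.0683625340461731, 0.06137900799512863), 87.2000732421875)
[[ 0.447  -0.0825]
 [ 0.5083 -0.0855]
 [ 0.5117 -0.0172]
 [ 0.4504 -0.0142]]
```

View pics/crop.png

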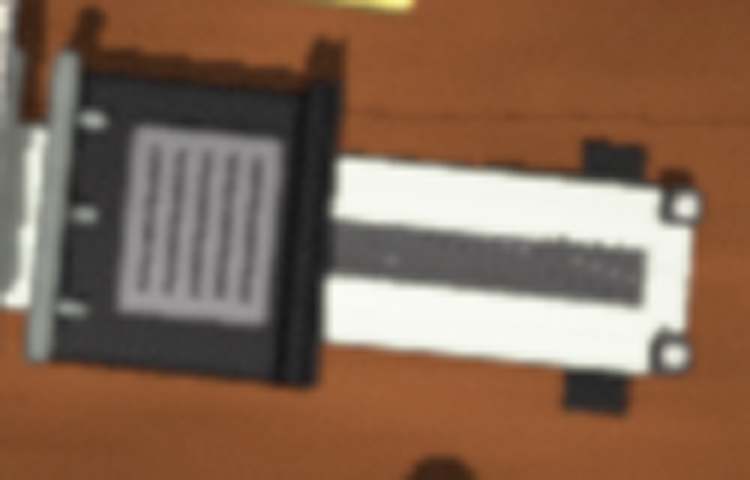

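The crop confirms the choice: the ribbed plate is centred at crop (200,225), the push wall is right of it and the stops are at the rail end. The bookend yaw is about -4.1°, with release_top at about (0.486, 0.041) and the wall's inner face at (0.484, 0.013), so the gap matches the 28 mm given. I turn the tool so its y lies along the rail, close the fingers and go above the plate.

```bash
python3 -m creep '[[[0,0,0],[0,0,-0.17]],[[0,0,0],[0,0,-0.167]],[[-32,-40,0],[0,0,0]],[[-32,-40,0],[0,0,0]],[[-32,-40,0],[0,0,0]],[[-32,-40,0],[0,0,0]],[[-32,-40,0],[0,0,0]],[[-32,-40,0],[0,0,0]],[[-32,-40,0],[0,0,0]],[[-32,-40,0],[0,0,0]],[[-32,-40,0],[0,0,0]],[[-29,-39,0],[0,0,0]]]' 0; python3 -m creep '[[[0,0,0],[0,0,0]],[[0,0,0],[0,0,0]]]'
```

```text
clock: 2.55
eef_pos: [0.4872, 0.037, 0.2314]
tool_rot: [0.036, 0.999, 0.0, 0.0]
ft_force: [0.3, 0.4, -1.3]
grip_width: -0.0001
grasp_force: 0.0
clock: 2.8
eef_pos: [0.4858, 0.0387, 0.2311]
tool_rot: [0.036, 0.999, 0.0, -0.001]
ft_force: [1.4, -0.6, -0.6]
grip_width: -0.0002
grasp_force: 0.0
```

```bash
python3 -m creep '[[[0,0,40],[0,0,0]],[[0,0,40],[0,0,0]],[[0,0,40],[0,0,0]],[[0,0,36],[0,0,0]],[[0,0,0],[0,0,0]],[[0,0,0],[0,0,0]]]'
python3 - <<'E'
from h import *
p=vision.camera("side");c=p["image"][170:350,160:400];cv2.imwrite("pics/s2.png",cv2.resize(c,None,fx=3.2,fy=3.2,interpolation=cv2.INTER_CUBIC))
E
```

```text
clock: 3.55
eef_pos: [0.4869, 0.0395, 0.0767]
tool_rot: [0.035, 0.999, 0.0, 0.001]
ft_force: [0.7, 0.8, -0.1]
grip_width: 0.0002
grasp_force: 0.0
```

View pics/s2.png

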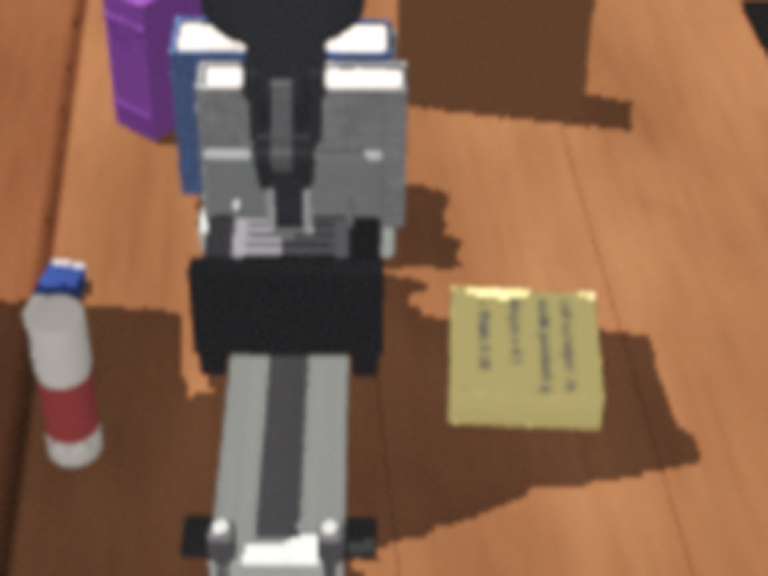

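The closed fingers are centred over the ribbed plate at crop (290,220), between the jaw plate and the push wall. Next I press down.

```bash
python3 -m creep '[[[0,0,10],[0,0,0]],[[0,0,6],[0,0,0]],[[0,0,4],[0,0,0]],[[0,0,3],[0,0,0]],[[0,0,0],[0,0,0]],[[0,0,0],[0,0,0]]]'
```

```text
clock: 4.35
eef_pos: [0.4872, 0.0387, 0.0539]
tool_rot: [0.035, 0.999, 0.0, 0.001]
ft_force: [-2.6, 0.6, 12.5]
grip_width: 0.0
grasp_force: 6.0
```

```bash
python3 -m creep '[[[0,-5,0],[0,0,0]],[[0,-7,0],[0,0,0]],[[0,-7,0],[0,0,0]],[[0,-7,0],[0,0,0]],[[0,-7,0],[0,0,0]],[[0,-7,0],[0,0,0]],[[0,-7,0],[0,0,0]],[[0,-7,0],[0,0,0]],[[0,0,0],[0,0,0]]]'
python3 - <<'E'
from h import *
p=vision.camera("side");c=p["image"][170:350,160:400];cv2.imwrite("pics/s3.png",cv2.resize(c,None,fx=3.2,fy=3.2,interpolation=cv2.INTER_CUBIC))
E
```

```text
clock: 5.48
eef_pos: [0.4828, -0.0158, 0.0538]
tool_rot: [0.036, 0.999, -0.0, 0.001]
ft_force: [-3.7, -0.8, 13.2]
grip_width: 0.0003
grasp_force: 6.6
```

View pics/s3.png

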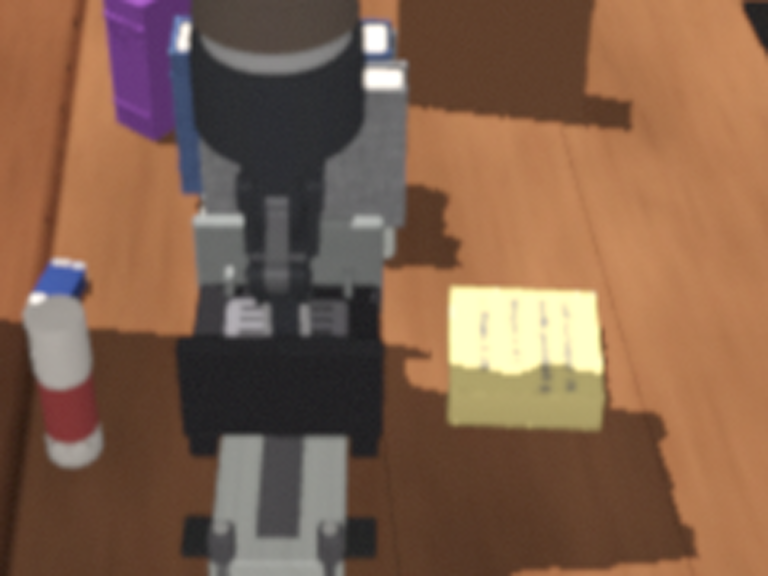

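The jaw slides freely with the finger: its wall is now at crop row 340, and the books and bystanders are unmoved. I keep pushing towards the stops at rows 530–540.

```bash
python3 -m creep '[[[0,-7,0],[0,0,0]],[[0,-7,0],[0,0,0]],[[0,-7,0],[0,0,0]],[[0,-7,0],[0,0,0]],[[0,-6,0],[0,0,0]],[[0,-5,0],[0,0,0]],[[0,0,0],[0,0,0]]]'
python3 - <<'E'
from h import *
p=vision.camera("side");c=p["image"][170:350,160:400];cv2.imwrite("pics/s4.png",cv2.resize(c,None,fx=3.2,fy=3.2,interpolation=cv2.INTER_CUBIC))
E
```

```text
clock: 6.4
eef_pos: [0.4798, -0.0546, 0.0538]
tool_rot: [0.036, 0.999, -0.0, 0.0]
ft_force: [-4.1, -0.1, 14.0]
grip_width: 0.0003
grasp_force: 6.9
```

View pics/s4.png

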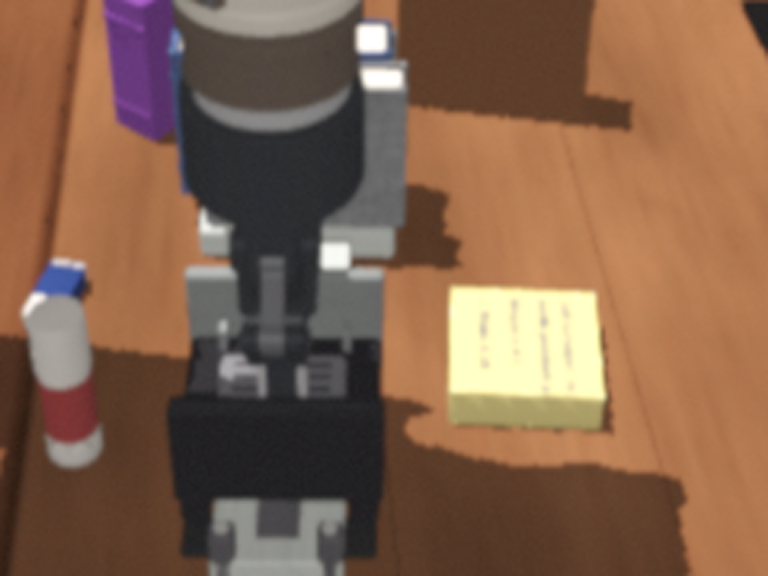

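The wall is now at crop row 400, close to the stops at row 530, and nothing else has moved. I continue in smaller steps until the y force shows a stop.

```bash
python3 -m creep '[[[0,-5,0],[0,0,0]],[[0,-5,0],[0,0,0]],[[0,-4,0],[0,0,0]],[[0,-4,0],[0,0,0]],[[0,-4,0],[0,0,0]],[[0,0,0],[0,0,0]]]';python3 -m creep '[[[0,-3,0],[0,0,0]],[[0,-3,0],[0,0,0]],[[0,0,0],[0,0,0]]]'
```

```text
clock: 7.2
eef_pos: [0.479, -0.0738, 0.0539]
tool_rot: [0.035, 0.999, 0.003, 0.001]
ft_force: [-3.0, 7.8, 13.2]
grip_width: -0.0002
grasp_force: 6.6
clock: 7.58
eef_pos: [0.4794, -0.08, 0.054]
tool_rot: [0.035, 0.999, 0.003, 0.002]
ft_force: [-0.5, 7.2, 11.6]
grip_width: 0.0001
grasp_force: 5.7
```

```bash
python3 -m creep '[[[0,-3,0],[0,0,0]],[[0,-3,0],[0,0,0]],[[0,0,0],[0,0,0]]]'
python3 - <<'E'
from h import *
p=vision.camera("side");c=p["image"][170:350,160:400];cv2.imwrite("pics/s5.png",cv2.resize(c,None,fx=3.2,fy=3.2,interpolation=cv2.INTER_CUBIC))
E
```

```text
clock: 7.95
eef_pos: [0.4793, -0.0829, 0.054]
tool_rot: [0.034, 0.999, 0.006, 0.002]
ft_force: [0.5, 16.7, 12.8]
grip_width: -0.0002
grasp_force: 10.6
```

View pics/s5.png

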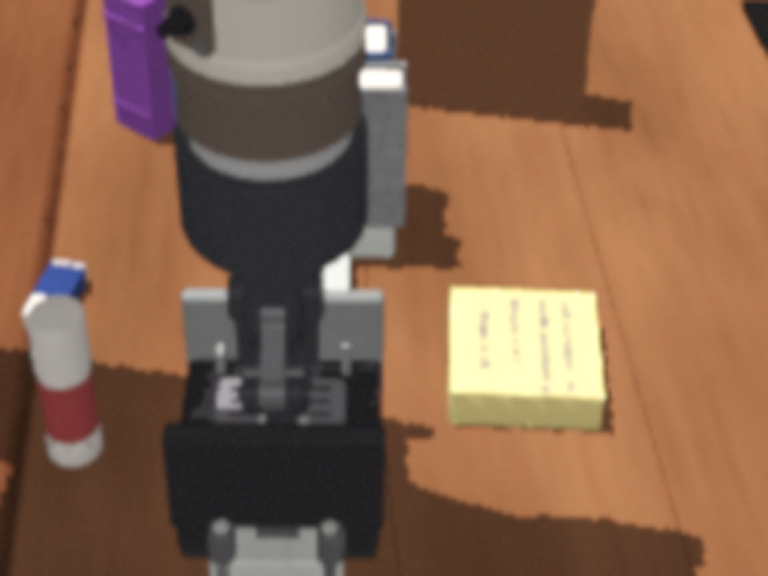

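The wall is against the two stops, whose tops show in front of it at crop (220,525) and (330,525), and the y force has risen to 17 N. I lift straight up with no drag towards the books.

```bash
python3 -m creep '[[[0,0,-7],[0,0,0]],[[0,0,-7],[0,0,0]],[[0,2,-5],[0,0,0]],[[0,3,-10],[0,0,0]],[[0,0,-30],[0,0,0]],[[0,0,-40],[0,0,0]],[[0,0,-40],[0,0,0]],[[0,0,0],[0,0,0]],[[0,0,0],[0,0,0]]]'
python3 - <<'E'
from h import *
p=vision.camera("side");c=p["image"][170:350,160:400];cv2.imwrite("pics/s6.png",cv2.resize(c,None,fx=3.2,fy=3.2,interpolation=cv2.INTER_CUBIC))
for d in vision.place_of(p,"release_top")[:1]: print(d["score"],d["position"],at_depth(p,d["position"]))
E
```

```text
clock: 9.12
eef_pos: [0.4773, -0.0834, 0.1911]
tool_rot: [0.036, 0.999, -0.0, -0.0]
ft_force: [0.3, -0.2, -0.6]
grip_width: 0.0001
grasp_force: 0.0
0.64 [247.3, 294.9] [ 0.47790292 -0.06984828  0.06353911]
```

View pics/s6.png

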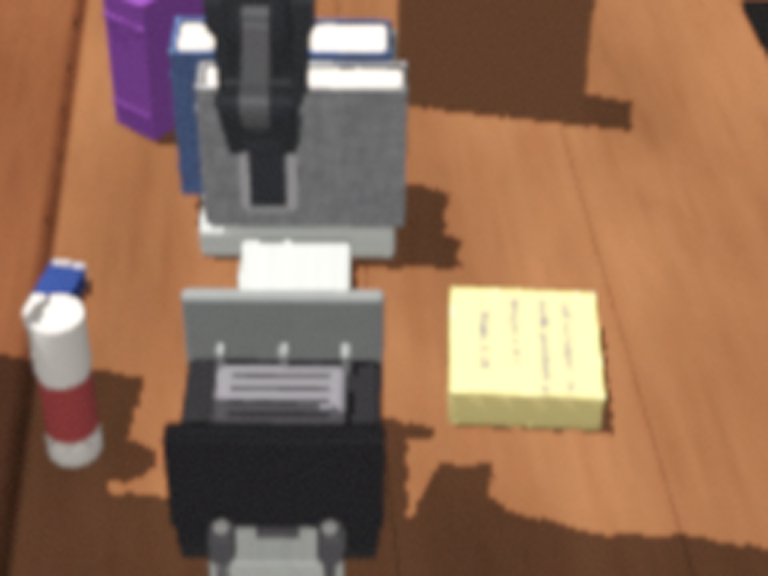

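The plate is up (z about 0.063), the wall is still at the stops at crop row 430, the books and bystanders are unmoved, and the arm is clear.

```bash
python3 -c "
from workcell import workorder
print(workorder.job_done())"
```

```text
the job is handed in; nothing more can be done
None
```

The jaw is pushed back against its end stops, the release plate is up again, the arm is clear, the books and bystanders show no movement in the last picture, and the job is handed in (no verdict was returned).

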